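Fetch the blue-capped vial from its deep pocket with the sprung tongs

TASK

Take the tongs out of their holder, reach with them into the deep pocket of the aluminium block where the blue-capped vial stands, squeeze them shut on the vial and lift it out. Carry it to the steel beaker and lower it in the tongs to the bottom before letting go; leave the vial and the tongs, tips down, in the beaker. Do not touch the vial with the gripper, and do not tip the beaker.

Things in the scene. Friction and masses are not known exactly. Their poses are not given: they have to be found in the camera images.
- tongs: Sprung tongs, upright in a fixed grey holder 60 mm tall. Origin: midway between the leg tips; z up, legs close along y. Two steel legs 22 mm wide, 154 tall; orange grips outside, centred 124 above the tips, 60 over both; 52 over the legs, 44 clear between. Squeezing closes them in parallel, mm for mm; spring 3 N open, 4 N at 55 mm over the grips (carry so), 8 N at 36 mm (shut on a vial; use 15-30 N).
- vial_blue: The vial to fetch: upright white cylinder with a blue cap of the same width, 20 mm diameter, 38 mm tall, about 30 g. Origin: centre of its underside, z up. It stands on the floor of one of the block's three pockets, within 3 mm of the pocket's centre. Vials of the same size with a red and a yellow cap stand in the other two pockets.
- block: Fixed aluminium block, 180 (x) x 100 (y) x 80 (z) mm. Origin: centre of its underside, z up. Three pockets, 44 mm along the block's x, 68 mm along its y, 70 mm deep (floor 10 mm above the bench), centred at x = -56, 0 and 56 mm, y = 0. The tongs go in with their closing line along the block's y, a leg on either side of the vial.
- beaker: Open straight steel beaker, 100 mm outside diameter, 95 mm tall, wall 3 mm, floor 4 mm thick, 0.5 kg, loose on the bench. Origin: centre of its underside, z up.

How it is judged:
By the outcome, as a careful person would: the job done as asked, in the order asked, and still so for the second after the job is handed in, with the robot touching nothing.
It also fails if it takes over 58 s, if anything falls off the work surface, if the arm or the gripper's body presses on something with over 40 N, if the wrist force passes 120 N, or if a joint passes its speed limit or range.

ROBOT

A 6-joint arm with a two-finger parallel gripper is mounted at the origin on the work surface. World frame = base frame: x ahead of the robot, y to its left, z up, the work surface at z = 0. Lengths are in mm, angles in rad, forces in N, time in s.
With the tool pointing down it reaches from about 250 to 725 mm from the base axis. Payload 9.7 kg.
Tool frame: the origin (TCP) lies at the centre of the arm's flange, where the gripper is bolted on; the fingertips stand 173 mm ahead of it and the grasp point (between the pads) lies 155 mm ahead of it; z points along the fingers, y is the direction in which the jaws open and shut (so a half turn about z gives the same grasp; the last joint's range is limited). The gripper opens to 85 mm and grips with 20 to 120 N. Pads are 22 mm wide; open, the fingers measure 114 mm over their backs; the gripper's body (76 mm by 85 mm) begins 54 mm behind the grasp point. The pads swing forward as they close: fully open they stand 13 mm farther back than shut.
Start: joints at [1.236, 0.087, 0.176, 1.66, 0, 1.571], TCP at [180.717, 519.46, 404.684] pointing down, gripper open.
Joint ranges: [-3.13, 3.13], [-0.85, 1.81], [-1.15, 1.24], [-2.2, 2.28], [-1.44, 1.52], [-3.14, 3.14]. Speed limits (rad/s): [2.22, 2.22, 2.57, 3.14, 3.14, 3.14].

INTERFACE

Orientations are given as a rotation vector (axis times angle).
In Python, from workcell import get_obs, eyes, env gives the robot as it stands.
- The arm moves only by the shell command python3 -m creep 'ROWS' [FORCE]. ROWS is JSON, a list that holds one entry, the list of rows, each a list of 5 numbers: the gripper's target within -1 to 1 (fully open at 1, half-way at 0, shut at -1), then the shift along the tool's x, y, z scaled (see below), then the turn about the tool's z scaled (see below). A call has 1 to 12 rows; each row is the pose to reach, as a shift and turn from the pose measured when the call began, along the tool's axes at that moment, turning the shorter way round; what a row does not reach only later rows make up. The controller multiplies each number of a shift by 100 cm and each number of a turn by pi rad. A row lasts 1/8 s, in which the tool goes at most 62.5 mm and 10.7 degrees, less where a joint would pass 70% of its speed; a pose out of reach is approached as far as the arm can. A call with a number of a shift or a turn outside -1 to 1 is refused whole. A call with a gripper value outside its range is refused whole. The fingers move at their own pace and stop on an object; FORCE is the grip in N (left out, the last holds). Time passes only in rows, so rows that repeat a pose let the fingers close. It gives the time, the measured TCP pose, the force and the opening at its end, in the units of the state.
- get_obs(): the state, without advancing time (a new reading comes with each control period).
- eyes.snapshot(name): name is "side" or "top"; returns a dict with "frame" (384x512x3 uint8, red, green, blue), "range_z" (384x512 float32, mm along the optical axis (not along the pixel's ray), 0 where there is no reading), "mtx" (3x3 intrinsics, pixels), "k1" (the pictures are not rectified: a ray, as slopes to the right and down, at radius r is drawn at 1 + k1 r^2 times it, then the intrinsics apply), "rvec" (rotation vector, rad) and "tvec" (3), from world to camera coordinates, as OpenCV has them. Camera axes: x right, y down, z forward; pixel columns grow to the right and rows downward; lengths in mm; the calibration is good to about 2 mm. A picture is of the moment at which its call begins.
- env.job_done(): hands the job in, once; it reports no verdict.
The state is a dict: "clock": time; "q": joint angles; "dq": joint speeds; "joint_efforts": joint torques, N m; "ee_pos": TCP position; "ee_rot": TCP orientation; "contact_force": force on the tool from outside, world axes, zero at the start; "moment": the same for the moment, N m; "gripper_width": opening from 0.0 (shut) to 1.0 (fully open).
Only numpy, scipy, OpenCV 4.12 (cv2) and the standard library are available. Lean on these libraries where they do the work, as an engineer would, in place of code of your own. Each camera call takes 0.05 s, during which the arm holds its last target.

## Working session

There is one attempt and no reset: what is moved stays moved. The work goes in short steps, Python scripts to look and compute and a shell command to move; the robot and the scene stay as the last step left them, time stands still between calls to the robot, and variables do not carry over. Pictures are saved under pics/ and viewed, and the job is handed in when it is done.

```bash
ls; mkdir -p pics
python3 - <<'E'
from workcell import get_obs, eyes, env
import cv2,numpy as np
print(get_obs())
for n in("side","top"):
    s=eyes.snapshot(n)
    cv2.imwrite(f"pics/{n}0.png",s["frame"][:,:,::-1]); np.savez(f"{n}0.npz",**s)
    print(n,s["mtx"],s["k1"],s["rvec"],s["tvec"])
E
```

```text
pics
{'clock': 0.0, 'q': array([1.23600714e+00, 8.74848800e-02, 1.75129284e-01, 1.65978450e+00,
       2.62933500e-05, 1.57080945e+00]), 'dq': array([-0.00141745,  0.00096799,  0.00100471, -0.0004344 , -0.00174522,
        0.00029933]), 'joint_efforts': array([-1.73858789e-03, -5.20389998e+01,  4.64803505e+01,  1.63810834e-02,
        8.68305756e-05, -3.62655442e-06]), 'ee_pos': array([180.71419476, 519.47459729, 403.96677942]), 'ee_rot': array([-5.23411710e-01, -3.09742970e+00,  2.07423817e-03]), 'contact_force': array([-0.10054662,  0.0205098 ,  0.17206627]), 'moment': array([-0.01916215,  0.05096891,  0.00166912]), 'gripper_width': 1.000154457983696}
side [[361.49975741   0.         256.42633354]
 [  0.         361.49975741 197.61370028]
 [  0.           0.           1.        ]] -0.008709141587512929 [ 0.56901357 -2.69804718  1.1577455 ] [469.75734733 193.69272665 635.1441867 ]
top [[460.15382449   0.         251.43788079]
 [  0.         460.15382449 193.97351759]
 [  0.           0.           1.        ]] -0.11432022311892903 [ 2.1622114  -2.16038052  0.10746716] [  9.37494395 540.8082144  878.75464174]
```

View pics/side0.png

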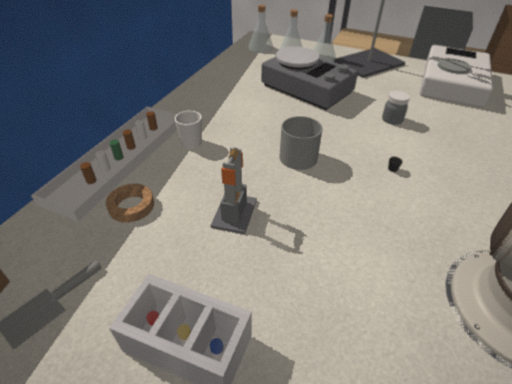

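View pics/top0.png

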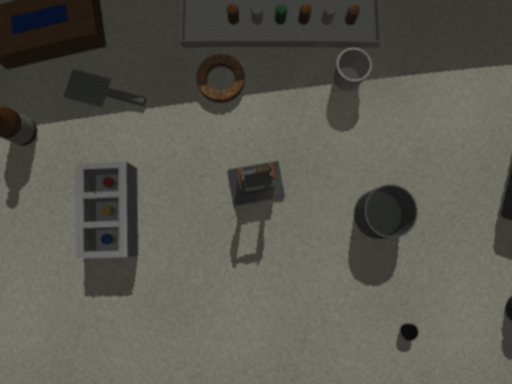

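The side view shows the block at lower left, with red (152,318), yellow (184,332) and blue (217,345). The tongs are at (233,185) and the beaker at (300,143). In the top view the blue vial is at (106,239), the tongs at (256,180) and the beaker at (386,211).

```bash
cat > h.py <<'E'
import numpy as np,cv2
def load(n):
    return dict(np.load(n+".npz"))
def cloud(s):
    h,w=s["range_z"].shape
    u,v=np.meshgrid(np.arange(w),np.arange(h))
    K=s["mtx"];k=float(s["k1"])
    p=np.stack([u,v],-1).reshape(-1,1,2).astype(np.float64)
    n=cv2.undistortPoints(p,K,np.array([k,0,0,0,0])).reshape(h,w,2)
    R=cv2.Rodrigues(s["rvec"])[0];t=s["tvec"].reshape(3)
    d=np.concatenate([n,np.ones((h,w,1))],-1)
    P=(d*s["range_z"][...,None]-t)@R
    P[s["range_z"]<=0]=np.nan
    return P,d@R,-R.T@t
def onplane(dirs,c,u,v,z):
    d=dirs[v,u];return c+d*((z-c[2])/d[2])
E
python3 - <<'E'
from h import *
for n in("top0","side0"):
    s=load(n);P,D,c=cloud(s);f=s["frame"].astype(int)
    print(n,"cam",c)
    hsv=cv2.cvtColor(s["frame"],cv2.COLOR_RGB2HSV)
    zz=P[...,2]
    for nm,(u0,u1,v0,v1) in dict(block=(70,135,155,265),tongs=(225,290,155,210),beaker=(350,420,180,245)).items() if n=="top0" else dict(block=(105,260,270,384),tongs=(205,260,140,235),beaker=(275,325,112,170)).items():
        sub=P[v0:v1,u0:u1].reshape(-1,3);z=sub[:,2]
        print(nm,"zhist",np.histogram(z[np.isfinite(z)],bins=np.arange(-10,200,10))[0])
        lo,hi={"block":(74,86),"tongs":(145,165),"beaker":(88,102)}[nm]
        m=sub[(z>lo)&(z<hi)]
        if len(m)>5:
            r=cv2.minAreaRect(m[:,:2].astype(np.float32));print("  ",len(m),m[:,2].mean(),r)
            if nm=="beaker":
                print("  circ",cv2.minEnclosingCircle(m[:,:2].astype(np.float32)))
    H,S,V=hsv[...,0],hsv[...,1],hsv[...,2]
    for nm,msk in dict(blue=(H>105)&(H<130)&(S>120),red=((H<5)|(H>174))&(S>130),yel=(H>18)&(H<32)&(S>110),orange=(H>=3)&(H<14)&(S>150)).items():
        reg=np.zeros_like(msk)
        if nm=="orange":
            if n=="top0": reg[155:210,225:290]=1
            else: reg[140:235,205:260]=1
        else:
            if n=="top0": reg[155:265,70:135]=1
            else: reg[270:384,105:260]=1
        k,l,st,ce=cv2.connectedComponentsWithStats((msk&reg).astype(np.uint8))
        for i in range(1,k):
            if st[i,4]>8:
                q=P[l==i];u,v=np.round(ce[i]).astype(int)
                print(nm,st[i],ce[i],"cloud",np.nanmedian(q,0),"plane48",onplane(D,c,u,v,48))
E
```

```text
top0 cam [442.46563208   1.50030917 932.19796622]
block zhist [ 389 1305  865  265  322  487  354  291  959 1884    0    0    0    0
    0    0    0    0    0    0]
   2706 80.66099728731956 ((505.9268798828125, 293.79498291015625), (180.53350830078125, 101.70378112792969), 2.2776758670806885)
tongs zhist [ 415 2107  414   27   29   36   61  113    5    6    5    5    7    8
    9   69  174   65    0    0]
   303 156.21161396694978 ((566.6700439453125, 1.036966323852539), (24.846405029296875, 60.18894958496094), 9.271958351135254)
beaker zhist [ 498 2522  143  127  136  146  154  157  157  155  335    0    0    0
    0    0    0    0    0    0]
   362 94.76412404395624 ((502.5464172363281, -245.8191680908203), (98.9931869506836, 96.14480590820312), 89.06224822998047)
  circ ((502.989013671875, -246.5032501220703), 50.289241790771484)
blue [102 235  10   8  63] [106.         238.61904762] cloud [450.74199105 291.47507225  48.67205203] plane48 [450.68004992 292.11591442  48.        ]
red [103 178  10   8  61] [107.32786885 181.59016393] cloud [562.52621018 292.96061206  49.01389544] pl
[... 1063 characters left out ...]
38769531), 5.747880935668945)
  circ ((501.4653625488281, -246.3109130859375), 50.979347229003906)
blue [211 339   9  14  79] [214.4556962 345.5443038] cloud [451.47247464 296.83414183  47.9468967 ] plane48 [451.55720262 297.37286153  48.        ]
red [147 312  11  13  88] [151.89772727 316.93181818] cloud [561.7012778  295.97162471  47.9494423 ] plane48 [561.86230888 296.01523428  48.        ]
yel [182 325   8  14  66] [185.48484848 331.63636364] cloud [501.28999372 295.15549248  47.98637956] plane48 [501.91022983 296.14874158  48.        ]
orange [222 168  13  17 180] [228.33333333 176.10555556] cloud [559.31941946  29.82940772 131.51496929] plane48 [607.22223077 -56.4333744   48.        ]
```

Run:
```python
from h import *
for n,b in(("top0",(215,300,145,275)),("side0",(195,335,100,240))):
    s=load(n);u0,u1,v0,v1=b
    c=s["frame"][v0:v1,u0:u1,::-1]
    k=4 if n=='side0' else 5
    cv2.imwrite(f"pics/{n}_tongs.png",cv2.resize(np.clip(c.astype(int)*(1 if n=='side0' else 2),0,255).astype(np.uint8),None,fx=k if n=='side0' else 4.5,fy=k if n=='side0' else 4.5,interpolation=cv2.INTER_CUBIC))
```

```text
(no output)
```

View pics/side0_tongs.png

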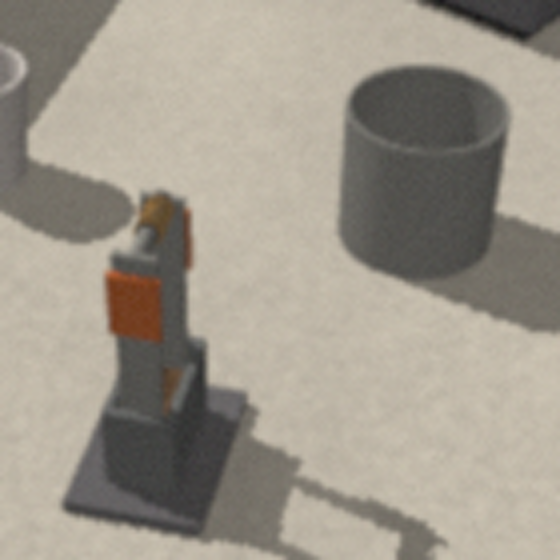

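View pics/top0_tongs.png

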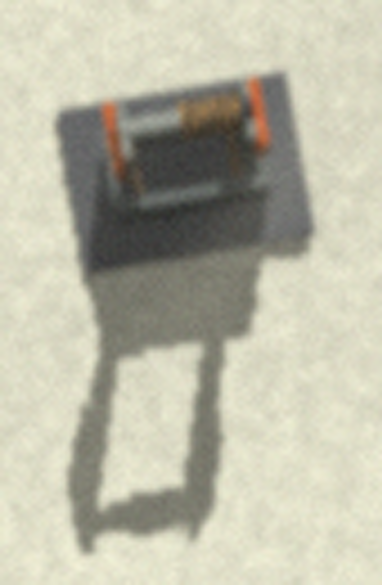

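The tongs are upright in the holder and yawed about 10°, with the grips on the two ends of the y line. Next I refine the yaw, the heights and the cap centre.

Run:
```python
from h import *
from workcell import get_obs
from scipy.spatial.transform import Rotation as Ro
o=get_obs();print(Ro.from_rotvec(o["ee_rot"]).as_matrix().round(3))
pts={}
for n in("top0","side0"):
    s=load(n);P,D,c=cloud(s)
    f=s["frame"].astype(int)
    roi=np.linalg.norm(P[...,:2]-[566,2],axis=-1)<60
    z=P[...,2]
    m=roi&(z>100)&(z<170)
    q=P[m];print(n,len(q),np.percentile(q[:,2],[50,90,97,100]))
    r=cv2.minAreaRect(q[:,:2].astype(np.float32));print(r)
    # orange pixels
    og=(f[...,0]>1.7*f[...,2])&(f[...,0]>1.5*f[...,1])&(f[...,0]>70)&roi&(z>90)
    k,l,st,ce=cv2.connectedComponentsWithStats(og.astype(np.uint8))
    for i in range(1,k):
        if st[i,4]>5:
            g=P[l==i];print(" orange",st[i],np.median(g,0).round(1),g.min(0).round(1),g.max(0).round(1))
    # holder
    hm=roi&(z>54)&(z<66);print(" holder",hm.sum(),cv2.minAreaRect(P[hm][:,:2].astype(np.float32)))
    bm=(f[...,2]>1.3*f[...,0])&(np.linalg.norm(P[...,:2]-[450,292],axis=-1)<30)&(z>42)&(z<54)
    print(" bluecap",bm.sum(),P[bm].mean(0),P[bm].min(0),P[bm].max(0),cv2.minEnclosingCircle(P[bm][:,:2].astype(np.float32)))
    gm=(np.linalg.norm(P[...,:2]-[450,300],axis=-1)<50)&(z>42)&(z<54)
    print(" all at 48",gm.sum(),cv2.minEnclosingCircle(P[gm][:,:2].astype(np.float32)) )
    fl=(np.linalg.norm(P[...,:2]-[480,150],axis=-1)<50);print(" bench z",np.nanmedian(z[fl]))
    bl=roi&(z>3)&(z<12);
```

```text
[[-0.944  0.329 -0.   ]
 [ 0.329  0.944 -0.001]
 [ 0.    -0.001 -1.   ]]
top0 337 [157.57451973 160.75479245 162.16307104 165.31743075]
((566.55859375, 1.0536022186279297), (25.71680450439453, 60.040863037109375), 9.956462860107422)
 orange [271 163   4  14  30] [568.8 -26.6 148.2] [559.2 -30.1 145.5] [581.9 -24.4 163.9]
 orange [238 169   3   7  10] [566.8  30.2 147.3] [560.8  28.5 146. ] [571.6  32.1 151.6]
 holder 158 ((566.7484130859375, 1.2247238159179688), (38.333839416503906, 67.91578674316406), 9.785482406616211)
 bluecap 89 [451.43821377 292.05269506  48.60495846] [442.89544233 282.08966403  42.77039456] [460.50765187 302.3598014   52.29584759] ((451.78216552734375, 292.3785095214844), 10.339400291442871)
 all at 48 148 ((463.20843505859375, 309.19757080078125), 39.38693618774414)
 bench z 1.130909700322262
side0 591 [137.9027396  157.76766646 159.71145395 161.21480124]
((564.5352783203125, 2.536376953125), (26.687772750854492, 60.53553009033203), 9.359539985656738)
 orange [222 168  13  17 193] [559.6  29.8 132.8] [546.7  24.9 111.7] [571.2  34.1 148.5]
 holder 233 ((565.1849975585938, 0.7376594543457031), (38.538978576660156, 71.21243286132812), 10.190388679504395)
 bluecap 150 [449.83989983 294.7064535   47.61764508] [440.50055663 284.41491827  42.65241683] [459.7979743  303.25864959  50.03490488] ((450.0921936035156, 293.80010986328125), 9.931028366088867)
 all at 48 528 ((450.1937255859375, 300.4087829589844), 49.47871398925781)
 bench z 0.3238249218520338
```

```bash
python3 -m creep '[[[1,-0.15,-0.1,0,-0.04],[1,-0.3,-0.2,0,-0.08],[1,-0.42,-0.28,0,-0.12],[1,-0.534,-0.362,0,-0.16],[1,-0.534,-0.362,0,-0.16],[1,-0.534,-0.362,0,-0.16],[1,-0.534,-0.362,0,-0.16],[1,-0.534,-0.362,0,-0.16],[1,-0.534,-0.362,0,-0.16],[1,-0.534,-0.362,0,-0.16],[1,-0.534,-0.362,0,-0.16],[1,-0.534,-0.362,0,-0.16]]]' 30
cat > st.py <<'E'
import sys,numpy as np
from workcell import get_obs
from scipy.spatial.transform import Rotation as Ro
o=get_obs();R=Ro.from_rotvec(o["ee_rot"]).as_matrix()
print("t",o["clock"],"p",o["ee_pos"].round(1),"yaw_y",np.degrees(np.arctan2(R[1,1],R[0,1])).round(2),"tilt",R[:,2].round(4),"F",o["contact_force"].round(1),"w",o["gripper_width"],"mm",o["gripper_width"]*85)
if len(sys.argv)>4:
    t=np.array(list(map(float,sys.argv[1:4])));a=float(sys.argv[4])
    print("shift",((R.T@(t-o["ee_pos"]))/1000).round(4),"turn",(-(a-np.degrees(np.arctan2(R[1,1],R[0,1])))/180).round(4))
E
python3 st.py 565.8 1.6 278 99.7
```

```text
clock: 1.6
ee_pos: [566.6, 1.3, 403.7]
ee_rot: [0.26, -3.129, 0.001]
contact_force: [0.0, 1.3, -0.0]
gripper_width: 1.004
t 1.6 p [566.6   1.3 403.7] yaw_y 99.51 tilt [-0.002 -0.001 -1.   ] F [ 0.   1.3 -0. ] w 1.0042817809003435 mm 85.3639513765292
shift [0.0004 0.0005 0.1257] turn -0.0011
```

```bash
python3 -m creep '[[[1,0,0,0.03,0],[1,0,0,0.055,0],[1,0,0,0.08,0],[1,0,0,0.1,0],[1,0,0,0.115,0],[1,0,0,0.125,0],[1,0,0,0.126,0],[1,0,0,0.126,0]]]' 30
python3 st.py 565.8 1.6 278 99.7
python3 - <<'E'
from workcell import eyes
import cv2,numpy as np
for n in("side","top"):
    s=eyes.snapshot(n)
    np.savez(f"{n}1.npz",**s)
    c=s["frame"][100:240,170:310] if n=="side" else s["frame"][130:250,200:320]
    cv2.imwrite(f"pics/{n}1.png",cv2.resize(c[:,:,::-1],None,fx=4,fy=4,interpolation=cv2.INTER_CUBIC))
E
```

```text
clock: 2.6
ee_pos: [566.4, 1.2, 278.3]
ee_rot: [0.26, -3.13, 0.001]
contact_force: [0.3, 0.8, 0.7]
gripper_width: 1.0
t 2.6 p [566.4   1.2 278.3] yaw_y 99.51 tilt [-0.0012 -0.001  -1.    ] F [0.3 0.8 0.7] w 0.9996178413057085 mm 84.96751651098522
shift [0.0005 0.0004 0.0003] turn -0.001
```

View pics/side1.png

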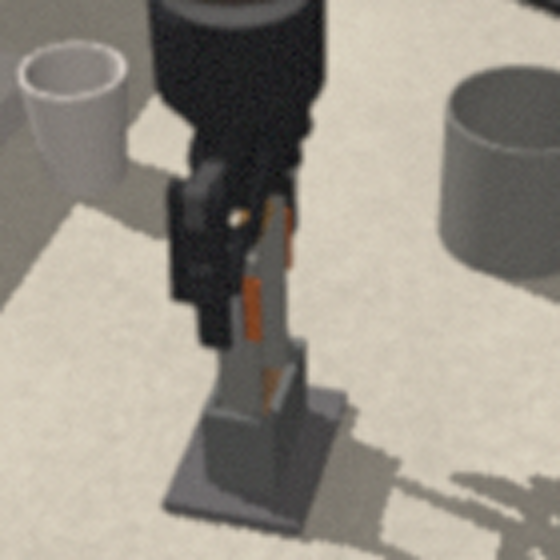

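View pics/top1.png

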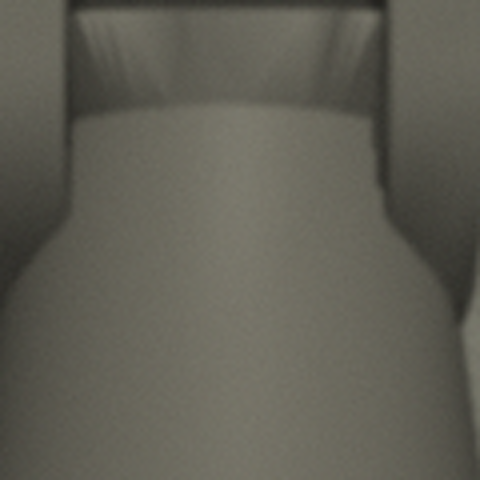

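The side crop shows the near finger (215,250–340) just outside the orange grip (252,310), level with it. In the top view the arm covers everything. Now I close to the carry width.

```bash
python3 -m creep '[[[0.5,0,0,0,0],[0.4,0,0,0,0],[0.35,0,0,0,0],[0.29,0,0,0,0],[0.29,0,0,0,0],[0.29,0,0,0,0],[0.29,0,0,0,0],[0.29,0,0,0,0]]]' 30
python3 st.py 566.4 1.2 388 99.5
```

```text
clock: 3.7
ee_pos: [566.6, 1.1, 279.2]
ee_rot: [-0.26, 3.13, -0.001]
contact_force: [-0.6, 0.0, 6.6]
gripper_width: 0.65
t 3.7 p [566.6   1.1 279.2] yaw_y 99.5 tilt [ 5.e-04 -9.e-04 -1.e+00] F [-0.6  0.   6.6] w 0.6504730451610283 mm 55.290208838687406
shift [ 0.0002  0.     -0.1088] turn 0.0
```

```bash
python3 -m creep '[[[0.29,0,0,-0.004,0],[0.29,0,0,-0.01,0],[0.29,0,0,-0.02,0],[0.29,0,0,-0.035,0],[0.29,0,0,-0.05,0],[0.29,0,0,-0.065,0],[0.29,0,0,-0.08,0],[0.29,0,0,-0.095,0],[0.29,0,0,-0.11,0],[0.29,0,0,-0.125,0],[0.29,0,0,-0.135,0],[0.29,0,0,-0.135,0]]]'
python3 st.py 449.8 292 414 92.2
python3 - <<'E'
from workcell import eyes
import cv2,numpy as np
for n in("side",):
    s=eyes.snapshot(n)
    np.savez(f"{n}2.npz",**s)
    cv2.imwrite(f"pics/{n}2.png",s["frame"][:,:,::-1])
E
```

```text
clock: 5.2
ee_pos: [566.7, 1.3, 415.0]
ee_rot: [-0.26, 3.129, -0.002]
contact_force: [0.6, 1.1, -1.5]
gripper_width: 0.653
t 5.2 p [566.7   1.3 415. ] yaw_y 99.5 tilt [ 1.7e-03 -9.0e-04 -1.0e+00] F [ 0.6  1.1 -1.5] w 0.65303592106859 mm 55.50805329083015
shift [0.0673 0.3061 0.0006] turn 0.0406
```

View pics/side2.png

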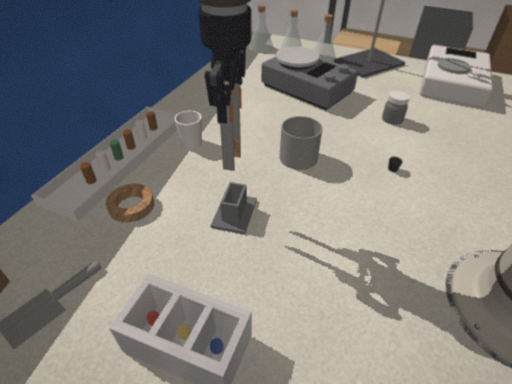

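The tongs are out and hang straight, with the tips near (228,168). Now I measure the tip height against the TCP.

```bash
cat > tips.py <<'E'
from h import *
import sys
from workcell import get_obs
o=get_obs()
s=load(sys.argv[1]);P,D,c=cloud(s);x,y,zt=o["ee_pos"]
m=(np.linalg.norm(P[...,:2]-[x,y],axis=-1)<45)&(P[...,2]>zt-310)&(P[...,2]<zt-175)
q=P[m];print(len(q),"zmin pct",np.percentile(q[:,2],[0,1,3,5]))
for a in range(-300,-170,15):
    w=q[(q[:,2]>zt+a)&(q[:,2]<=zt+a+15)]
    if len(w)>5:
        r=cv2.minAreaRect(w[:,:2].astype(np.float32));print(a,len(w),np.round(r[0],1),np.round(r[1],1),round(r[2],1),"max",w.max(0).round(1))
E
python3 tips.py side2
```

```text
873 zmin pct [139.93779261 142.04184777 143.83173961 147.03593667]
-285 29 [565.3   2.1] [21.3 45.4] 9.4 max [572.4  25.5 144. ]
-270 113 [564.8   1.9] [21.2 47.4] 9.2 max [571.8  26.3 159.1]
-255 128 [565.4   1.9] [22.2 48.9] 9.5 max [572.9  26.6 174.2]
-240 129 [565.    1.5] [21.9 47.8] 9.4 max [572.5  26.1 189. ]
-225 145 [5.657e+02 1.000e-01] [22.4 51.1] 8.9 max [573.2  26.  204. ]
-210 137 [562.2   1.9] [20.9 48.3] 1.4 max [572.1  26.3 219.1]
-195 146 [564.2   1.7] [22.4 48.2] 5.2 max [573.3  26.3 234. ]
-180 46 [560.2   2.2] [48.5 20.5] 86.1 max [572.   26.  238.8]
```

```bash
python3 -m creep '[[[0.29,0.004,0.02,0,0],[0.29,0.012,0.055,0,0.01],[0.29,0.021,0.095,0,0.02],[0.29,0.029,0.135,0,0.03],[0.29,0.038,0.175,0,0.04],[0.29,0.046,0.215,0,0.0406],[0.29,0.054,0.25,0,0.0406],[0.29,0.06,0.28,0,0.0406],[0.29,0.064,0.297,0,0.0406],[0.29,0.066,0.306,0,0.0406],[0.29,0.066,0.306,0,0.0406],[0.29,0.066,0.306,0,0.0406]]]'
python3 st.py 450.8 292.5 380 92.2
python3 - <<'E'
from workcell import eyes
import cv2,numpy as np
for n in("side","top"):
    s=eyes.snapshot(n)
    np.savez(f"{n}3.npz",**s)
    cv2.imwrite(f"pics/{n}3.png",s["frame"][:,:,::-1])
E
python3 tips.py side3
```

```text
clock: 6.75
ee_pos: [451.4, 291.6, 413.9]
ee_rot: [-0.059, 3.14, -0.002]
contact_force: [0.1, 0.8, -1.2]
gripper_width: 0.643
t 6.75 p [451.4 291.6 413.9] yaw_y 92.15 tilt [ 7.e-04 -1.e-03 -1.e+00] F [ 0.1  0.8 -1.2] w 0.6427614106859993 mm 54.63471990830995
shift [0.0005 0.001  0.0339] turn -0.0003
1480 zmin pct [139.04100373 140.73663721 143.3099694  145.74726516]
-285 52 [450.3 291.6] [22. 47.] 2.5 max [462.2 315.3 144. ]
-270 202 [450.3 291.1] [22.3 48.5] 2.7 max [462.4 315.5 158.9]
-255 212 [450.4 291.1] [22.2 48.5] 1.9 max [462.  315.7 173.9]
-240 234 [450.7 291.1] [22.3 48.3] 2.3 max [462.2 315.7 188.9]
-225 242 [450.3 291.5] [22.1 47.5] 2.2 max [462.  315.4 203.9]
-210 255 [450.3 291.6] [22.6 47.2] 2.1 max [462.3 315.4 218.9]
-195 223 [450.1 291.5] [21.8 48. ] 2.5 max [461.8 315.2 233.9]
-180 60 [447.8 291.9] [22.4 46.3] 8.9 max [462.4 314.4 238.9]
```

View pics/side3.png

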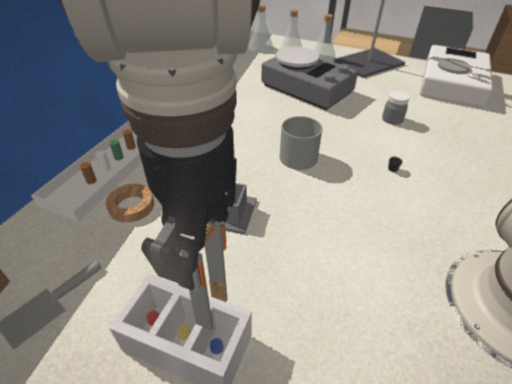

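View pics/top3.png

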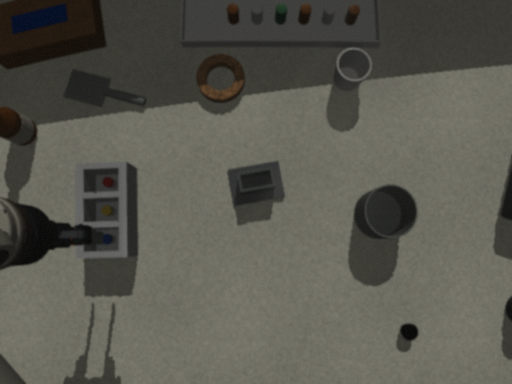

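The side view shows the tips above the blue pocket (205,325). In that camera they are about 2 mm short in y of the vial's axis. I'll correct that and descend.

```bash
python3 -m creep '[[[0.29,0,0.0015,0.01,0],[0.29,0,0.0015,0.025,0],[0.29,0,0.0015,0.04,0],[0.29,0,0.0015,0.052,0],[0.29,0,0.0015,0.064,0],[0.29,0,0.0015,0.076,0],[0.29,0,0.0015,0.088,0],[0.29,0,0.0015,0.1,0],[0.29,0,0.0015,0.11,0],[0.29,0,0.0015,0.118,0],[0.29,0,0.0015,0.123,0],[0.29,0,0.0015,0.123,0]]]'
python3 st.py 450.8 293 290 92.2
python3 - <<'E'
from workcell import eyes
import cv2,numpy as np
for n in("side",):
    s=eyes.snapshot(n)
    np.savez(f"{n}4.npz",**s)
    cv2.imwrite(f"pics/{n}4.png",cv2.resize(s["frame"][230:384,90:290,::-1],None,fx=3.5,fy=3.5,interpolation=cv2.INTER_CUBIC))
E
```

```text
clock: 8.35
ee_pos: [451.4, 292.8, 290.7]
ee_rot: [-0.058, 3.141, -0.002]
contact_force: [1.0, -1.0, -0.7]
gripper_width: 0.647
t 8.35 p [451.4 292.8 290.7] yaw_y 92.13 tilt [ 4.0e-04 -1.2e-03 -1.0e+00] F [ 1.  -1.  -0.7] w 0.6472206353167986 mm 55.013754001927886
shift [0.0006 0.0002 0.0007] turn -0.0004
```

View pics/side4.png

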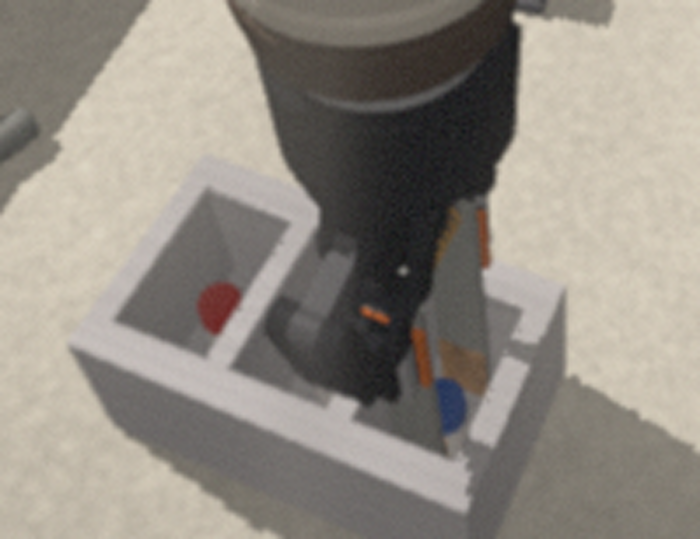

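The crop shows the blue cap (452,403) standing between the two legs, and no contact force. Squeezing now.

```bash
python3 -m creep '[[[0.15,0,0,0,0],[0.05,0,0,0,0],[-0.05,0,0,0,0],[-0.12,0,0,0,0],[-0.2,0,0,0,0],[-0.3,0,0,0,0],[-0.5,0,0,0,0],[-0.5,0,0,0,0],[-0.5,0,0,0,0],[-0.5,0,0,0,0]]]' 28
python3 st.py 450.8 293 290 92.2
```

```text
clock: 9.65
ee_pos: [451.5, 292.9, 291.2]
ee_rot: [-0.058, 3.14, -0.001]
contact_force: [0.2, -0.4, 2.9]
gripper_width: 0.407
t 9.65 p [451.5 292.9 291.2] yaw_y 92.13 tilt [ 1.1e-03 -7.0e-04 -1.0e+00] F [ 0.2 -0.4  2.9] w 0.4068532998504948 mm 34.582530487292054
shift [0.0007 0.0001 0.0012] turn -0.0004
```

Gripped: the fingers stopped at about 35 mm. Lift.

```bash
python3 -m creep '[[[-0.5,0,0,-0.004,0],[-0.5,0,0,-0.01,0],[-0.5,0,0,-0.02,0],[-0.5,0,0,-0.032,0],[-0.5,0,0,-0.045,0],[-0.5,0,0,-0.058,0],[-0.5,0,0,-0.071,0],[-0.5,0,0,-0.084,0],[-0.5,0,0,-0.097,0],[-0.5,0,0,-0.11,0],[-0.5,0,0,-0.122,0],[-0.5,0,0,-0.13,0]]]'
python3 -m creep '[[[-0.5,0,0,-0.008,0],[-0.5,0,0,-0.012,0],[-0.5,0,0,-0.012,0]]]'
python3 st.py 502.5 -246 430 92.2
python3 - <<'E'
from workcell import eyes
import cv2,numpy as np
for n in("side",):
    s=eyes.snapshot(n)
    np.savez(f"{n}5.npz",**s)
    cv2.imwrite(f"pics/{n}5.png",cv2.resize(s["frame"][204:384,90:290,::-1],None,fx=3.3,fy=3.3,interpolation=cv2.INTER_CUBIC))
E
python3 tips.py side5
```

```text
clock: 11.15
ee_pos: [451.4, 293.0, 422.1]
ee_rot: [-0.058, 3.139, -0.001]
contact_force: [-0.0, 0.6, -1.0]
gripper_width: 0.402
clock: 11.52
ee_pos: [451.4, 293.1, 434.2]
ee_rot: [-0.058, 3.139, -0.001]
contact_force: [-0.0, 0.2, 0.2]
gripper_width: 0.409
t 11.525 p [451.4 293.1 434.2] yaw_y 92.13 tilt [ 1.6e-03 -3.0e-04 -1.0e+00] F [-0.   0.2  0.2] w 0.40887115011095426 mm 34.75404775943111
shift [-0.031  -0.5406  0.0044] turn -0.0004
1373 zmin pct [155.87076755 157.64670073 160.26957035 162.64194405]
-285 81 [450.8 293. ] [22.5 27.4] 2.3 max [461.5 307.1 163.6]
-270 172 [444.1 297.3] [35.6 17.7] 55.2 max [461.2 307.4 178.9]
-255 231 [450.7 292.9] [22.3 28.7] 1.7 max [461.4 307.5 193.9]
-240 210 [451.  293.2] [22.9 28.1] 3.0 max [461.8 307.5 208.8]
-225 215 [450.5 292.9] [21.9 28.6] 1.7 max [461.  307.4 223.8]
-210 235 [450.7 293.1] [22.4 28.4] 2.1 max [461.4 307.4 238.8]
-195 188 [450.  292.7] [21.4 28.9] 0.7 max [460.5 307.3 253.9]
-180 41 [444.7 294.5] [12.9 26.6] 8.3 max [452.9 307.2 258.8]
```

View pics/side5.png

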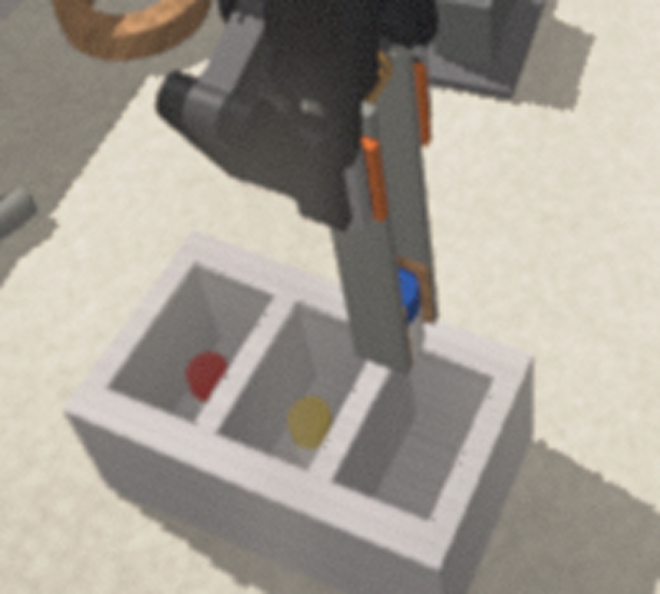

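The vial is held between the tips (cap at crop (405,292)) and the pocket is empty. The tips are at TCP−277, so the vial's underside is at about TCP−281.

```bash
python3 -c "
from workcell import get_obs;print(get_obs()['q'])"; python3 st.py 502.2 -246.3 434 92.2
python3 - <<'E'
from h import *
# beaker rim centre via circle fit, both views
for n in("top0","side0","side5"):
    s=load(n);P,D,c=cloud(s)
    m=(np.linalg.norm(P[...,:2]-[502,-246],axis=-1)<65)&(P[...,2]>91)&(P[...,2]<100)
    q=P[m][:,:2];A=np.c_[2*q,np.ones(len(q))];x=np.linalg.lstsq(A,(q**2).sum(1),rcond=None)[0]
    print(n,x[:2],np.sqrt(x[2]+x[0]**2+x[1]**2))
E
```

```text
[ 5.76100172e-01  7.11873349e-02  2.16371199e-01  1.71519357e+00
 -1.10768227e-03  5.38873464e-01]
t 11.575 p [451.4 293.1 433.9] yaw_y 92.13 tilt [ 1.3e-03 -5.0e-04 -1.0e+00] F [ 0.7 -0.1 -0.4] w 0.4128854940999784 mm 35.09526699849816
shift [-3.070e-02 -5.409e-01  2.000e-04] turn -0.0004
top0 [ 502.58723024 -246.12396957] 47.99897671374247
side0 [ 501.73820013 -246.33729268] 48.232529364382586
side5 [ 501.80573899 -246.2096901 ] 48.26048383068163
```

```bash
python3 -m creep '[[[-0.5,-0.001,-0.01,0,0],[-0.5,-0.002,-0.03,0,0],[-0.5,-0.004,-0.06,0,0],[-0.5,-0.006,-0.095,0,0],[-0.5,-0.008,-0.13,0,0],[-0.5,-0.01,-0.165,0,0],[-0.5,-0.012,-0.2,0,0],[-0.5,-0.014,-0.235,0,0],[-0.5,-0.016,-0.265,0,0],[-0.5,-0.017,-0.29,0,0],[-0.5,-0.018,-0.305,0,0],[-0.5,-0.018,-0.31,0,0]]]'
python3 st.py 502.2 -246.3 434 92.2
```

```text
clock: 13.08
ee_pos: [480.7, -17.1, 434.1]
ee_rot: [-0.056, 3.14, -0.001]
contact_force: [0.1, -0.4, -0.9]
gripper_width: 0.406
t 13.075 p [480.7 -17.1 434.1] yaw_y 92.05 tilt [ 1.3e-03 -6.0e-04 -1.0e+00] F [ 0.1 -0.4 -0.9] w 0.40559540629949853 mm 34.47560953545737
shift [-0.0133 -0.2298  0.0003] turn -0.0008
```

```bash
python3 -m creep '[[[-0.5,-0.001,-0.01,0,0],[-0.5,-0.002,-0.03,0,0],[-0.5,-0.004,-0.06,0,0],[-0.5,-0.006,-0.095,0,0],[-0.5,-0.008,-0.13,0,0],[-0.5,-0.01,-0.165,0,0],[-0.5,-0.012,-0.195,0,0],[-0.5,-0.013,-0.215,0,0],[-0.5,-0.013,-0.226,0,0],[-0.5,-0.013,-0.23,0,0],[-0.5,-0.013,-0.23,0,0]]]'
python3 st.py 502.2 -246.3 288 92.2
python3 - <<'E'
from workcell import eyes
import cv2,numpy as np
for n in("side","top"):
    s=eyes.snapshot(n)
    np.savez(f"{n}6.npz",**s)
    cv2.imwrite(f"pics/{n}6.png",s["frame"][:,:,::-1])
E
python3 tips.py side6
```

```text
clock: 14.45
ee_pos: [501.9, -246.1, 434.4]
ee_rot: [-0.057, 3.14, -0.001]
contact_force: [0.5, -0.7, -1.0]
gripper_width: 0.413
t 14.45 p [ 501.9 -246.1  434.4] yaw_y 92.07 tilt [ 1.3e-03 -4.0e-04 -1.0e+00] F [ 0.5 -0.7 -1. ] w 0.4127900066038486 mm 35.087150561327135
shift [-1.000e-04 -2.000e-04  1.464e-01] turn -0.0007
550 zmin pct [153.28300467 158.49504931 160.60628925 162.69714973]
-285 37 [ 494.3 -242.1] [34.5 16.2] 53.2 max [ 510.6 -230.8  164.4]
-270 73 [ 494.7 -240.4] [33.2 16.8] 53.3 max [ 511.1 -230.6  179.4]
-255 80 [ 500.7 -245.4] [22.3 29.8] 2.0 max [ 511.5 -230.5  194.1]
-240 77 [ 500.7 -245.3] [22.5 30.7] 2.2 max [ 511.5 -230.1  209.2]
-225 84 [ 494.7 -242.1] [35.8 18.2] 54.9 max [ 511.5 -230.8  224.2]
-210 87 [ 500.4 -245. ] [22.  29.5] 1.6 max [ 511.1 -230.   239.4]
-195 87 [ 492.9 -243.4] [37.2 20.4] 56.1 max [ 511.4 -230.3  254.4]
-180 25 [ 500.4 -245.9] [21.9 28.5] 3.4 max [ 510.7 -231.2  259.4]
```

View pics/side6.png

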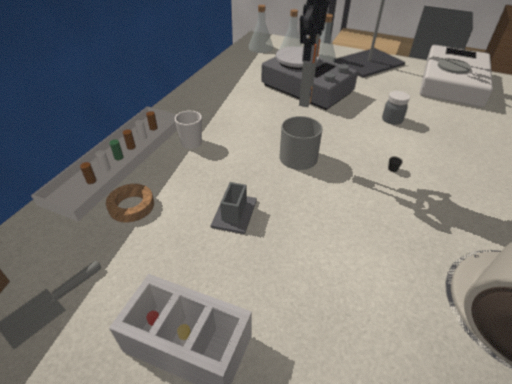

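View pics/top6.png

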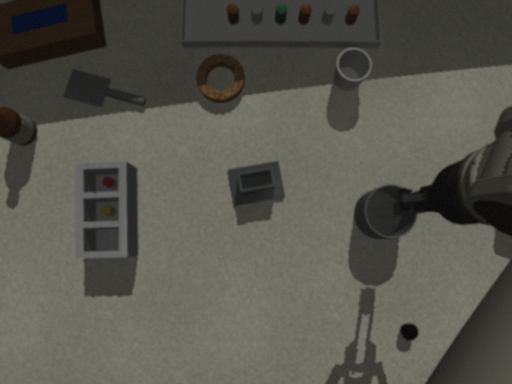

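The tongs (305,100 in side; 410,202 in top) hang over the beaker, centred to about 1 mm. Lowering.

```bash
python3 -m creep '[[[-0.5,-0.001,-0.0007,0.008,0],[-0.5,-0.001,-0.0007,0.02,0],[-0.5,-0.001,-0.0007,0.035,0],[-0.5,-0.001,-0.0007,0.05,0],[-0.5,-0.001,-0.0007,0.065,0],[-0.5,-0.001,-0.0007,0.08,0],[-0.5,-0.001,-0.0007,0.095,0],[-0.5,-0.001,-0.0007,0.11,0],[-0.5,-0.001,-0.0007,0.123,0],[-0.5,-0.001,-0.0007,0.133,0],[-0.5,-0.001,-0.0007,0.14,0],[-0.5,-0.001,-0.0007,0.14,0]]]'
python3 -m creep '[[[-0.5,0,0,0.002,0],[-0.5,0,0,0.004,0],[-0.5,0,0,0.005,0],[-0.5,0,0,0.006,0],[-0.5,0,0,0.007,0],[-0.5,0,0,0.007,0],[-0.5,0,0,0.007,0]]]'
python3 st.py 502.2 -246.3 285 92.2
```

```text
clock: 16.05
ee_pos: [503.1, -246.5, 294.1]
ee_rot: [-0.057, 3.14, -0.0]
contact_force: [-0.8, -0.4, -1.3]
gripper_width: 0.405
clock: 16.92
ee_pos: [503.1, -246.5, 287.1]
ee_rot: [-0.057, 3.14, -0.0]
contact_force: [-1.1, -0.2, -1.6]
gripper_width: 0.408
t 16.925 p [ 503.1 -246.5  287.1] yaw_y 92.09 tilt [ 1.1e-03 -2.0e-04 -1.0e+00] F [-1.1 -0.2 -1.6] w 0.40816199402055653 mm 34.693769491747304
shift [0.0009 0.0003 0.0021] turn -0.0006
```

Stepping down 1 mm at a time to contact.

```bash
python3 -m creep '[[[-0.5,0,0,0.001,0],[-0.5,0,0,0.001,0],[-0.5,0,0,0.001,0]]]'|sed -n '2p;4p'
python3 -m creep '[[[-0.5,0,0,0.001,0],[-0.5,0,0,0.001,0],[-0.5,0,0,0.001,0]]]'|sed -n '2p;4p'
python3 -m creep '[[[-0.5,0,0,0.001,0],[-0.5,0,0,0.001,0],[-0.5,0,0,0.001,0]]]'|sed -n '2p;4p'
```

```text
ee_pos: [503.1, -246.5, 286.1]
contact_force: [0.4, -1.0, -1.3]
ee_pos: [503.2, -246.6, 285.3]
contact_force: [0.4, -0.9, 0.4]
ee_pos: [503.1, -246.5, 285.2]
contact_force: [-2.0, 1.4, 7.3]
```

The vial landed at TCP 285.2, as predicted. I open to the carry width, lower the tips to the floor, then let go.

```bash
python3 -m creep '[[[-0.1,0,0,0,0],[0,0,0,0,0],[0.1,0,0,0,0],[0.2,0,0,0,0],[0.29,0,0,0,0],[0.29,0,0,0,0],[0.29,0,0,0,0]]]'
python3 -m creep '[[[0.29,0,0,0.001,0],[0.29,0,0,0.002,0],[0.29,0,0,0.003,0],[0.29,0,0,0.004,0],[0.29,0,0,0.005,0],[0.29,0,0,0.0055,0],[0.29,0,0,0.0055,0]]]'
python3 - <<'E'
from workcell import eyes
import cv2,numpy as np
for n in("side","top"):
    s=eyes.snapshot(n)
    np.savez(f"{n}7.npz",**s)
    c=s["frame"][60:190,240:370] if n=="side" else s["frame"][150:270,330:460]
    cv2.imwrite(f"pics/{n}7.png",cv2.resize(c[:,:,::-1],None,fx=4,fy=4,interpolation=cv2.INTER_CUBIC))
E
```

```text
clock: 18.92
ee_pos: [503.1, -246.5, 285.2]
ee_rot: [-0.057, 3.139, -0.001]
contact_force: [-0.1, 0.4, -0.5]
gripper_width: 0.649
clock: 19.8
ee_pos: [503.1, -246.5, 279.7]
ee_rot: [-0.057, 3.139, -0.001]
contact_force: [0.2, -0.0, -0.8]
gripper_width: 0.646
```

View pics/side7.png

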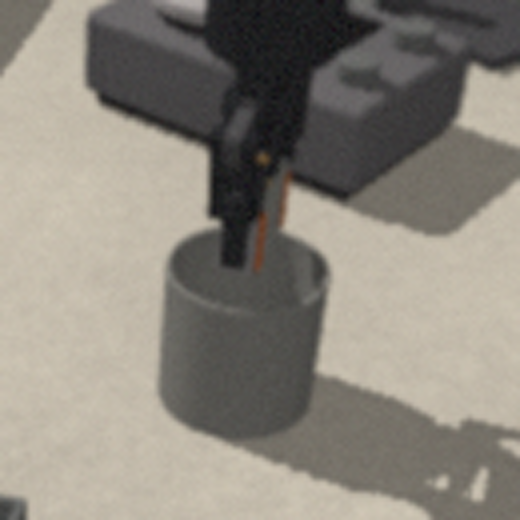

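View pics/top7.png

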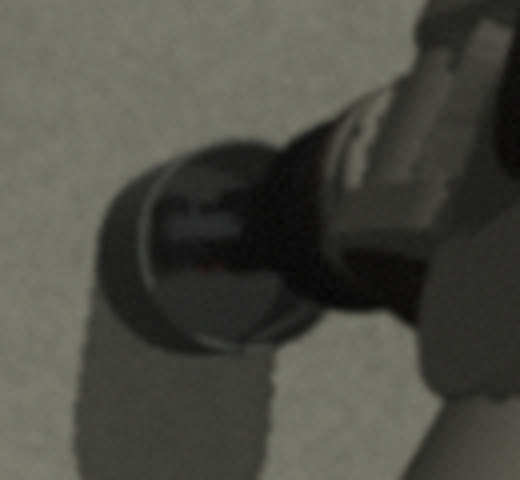

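The beaker (side crop 245,340) stands upright and unmoved with the tongs vertical inside. The vial is hidden. The last millimetre or two go down to contact, then I release.

```bash
python3 -m creep '[[[0.29,0,0,0.0005,0],[0.29,0,0,0.001,0],[0.29,0,0,0.001,0]]]'|sed -n '2p;4p'
python3 -m creep '[[[0.29,0,0,0.0005,0],[0.29,0,0,0.001,0],[0.29,0,0,0.001,0]]]'|sed -n '2p;4p'
```

```text
ee_pos: [503.1, -246.5, 278.7]
contact_force: [0.5, 1.2, -1.5]
ee_pos: [503.2, -246.5, 278.3]
contact_force: [-0.9, 0.4, 4.9]
```

```bash
python3 -m creep '[[[0.33,0,0,0,0],[0.37,0,0,0,0],[0.41,0,0,0,0],[0.45,0,0,0,0],[0.5,0,0,0,0],[0.6,0,0,0,0],[0.8,0,0,0,0],[1,0,0,0,0],[1,0,0,0,0],[1,0,0,0,0],[1,0,0,0,0]]]'
python3 st.py
python3 - <<'E'
from workcell import eyes
import cv2,numpy as np
for n in("side",):
    s=eyes.snapshot(n)
    np.savez(f"{n}8.npz",**s)
    c=s["frame"][60:190,240:370]
    cv2.imwrite(f"pics/{n}8.png",cv2.resize(c[:,:,::-1],None,fx=4,fy=4,interpolation=cv2.INTER_CUBIC))
E
```

```text
clock: 22.02
ee_pos: [503.2, -246.6, 278.2]
ee_rot: [-0.057, 3.138, -0.002]
contact_force: [0.0, -0.0, -0.1]
gripper_width: 1.003
t 22.025 p [ 503.2 -246.6  278.2] yaw_y 92.09 tilt [ 0.0031 -0.001  -1.    ] F [ 0.  -0.  -0.1] w 1.0025735374217177 mm 85.218750680846
```

View pics/side8.png

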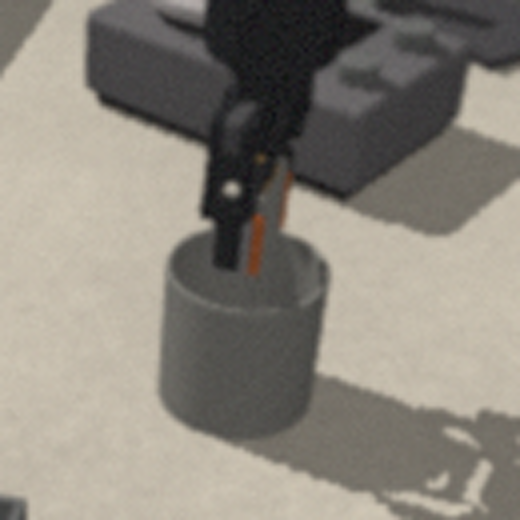

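The tongs stand free, with a gap between the finger (228,240) and the grip (258,245). Retracting straight up, then to one side for a clear view.

```bash
python3 -m creep '[[[1,0,0,-0.005,0],[1,0,0,-0.015,0],[1,0,0,-0.03,0],[1,0,0,-0.05,0],[1,0,0,-0.07,0],[1,0,0,-0.09,0],[1,0,0,-0.11,0],[1,0,0,-0.13,0],[1,0,0,-0.15,0],[1,0,0,-0.16,0],[1,0,0,-0.16,0]]]'
python3 -m creep '[[[1,0,0.04,0,0],[1,0,0.08,0,0],[1,0,0.12,0,0],[1,0,0.16,0,0],[1,0,0.2,0,0],[1,0,0.23,0,0],[1,0,0.25,0,0],[1,0,0.25,0,0]]]'
python3 - <<'E'
from workcell import eyes
import cv2,numpy as np
for n in("side","top"):
    s=eyes.snapshot(n)
    np.savez(f"{n}9.npz",**s)
    c=s["frame"][60:190,240:370] if n=="side" else s["frame"][150:270,330:460]
    cv2.imwrite(f"pics/{n}9.png",cv2.resize(np.clip(c[:,:,::-1].astype(int)*(1 if n=="side" else 2.5),0,255).astype(np.uint8),None,fx=4,fy=4,interpolation=cv2.INTER_CUBIC))
E
```

```text
clock: 23.45
ee_pos: [502.8, -246.4, 439.1]
ee_rot: [-0.057, 3.137, -0.003]
contact_force: [0.9, 0.4, -0.7]
gripper_width: 1.001
clock: 24.45
ee_pos: [493.5, 4.5, 438.0]
ee_rot: [-0.061, 3.138, -0.003]
contact_force: [0.5, -1.7, -0.2]
gripper_width: 1.001
```

View pics/side9.png

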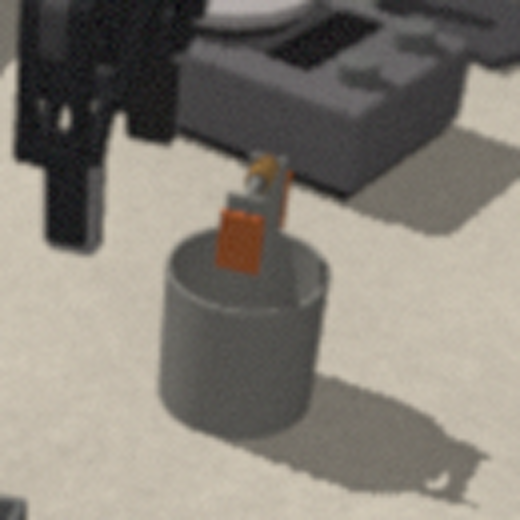

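View pics/top9.png

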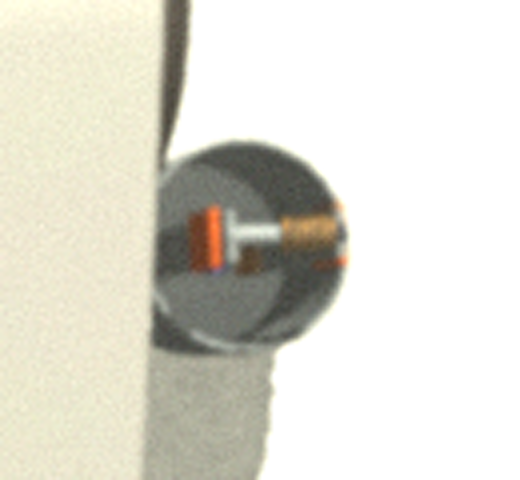

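The tongs stand upright in the beaker (side crop 255,220). The top view has a few bluish pixels beside the near leg (~217,269). I check that they are the cap.

```bash
python3 - <<'E'
from h import *
s=load("top9");P,D,c=cloud(s);f=s["frame"].astype(int)
near=np.linalg.norm(P[...,:2]-[502,-246],axis=-1)<48
b=(f[...,2]>f[...,0]+4)&(f[...,2]>f[...,1]+4)&near
for v,u in np.argwhere(b):print(u,v,f[v,u],P[v,u].round(1))
m=near&(P[...,2]>25)&(P[...,2]<60)
print("z25-60",m.sum());print(P[m][:,:].round(0)[:40].tolist())
for n in("top9","side9"):
    s=load(n);P,D,c=cloud(s);r=np.linalg.norm(P[...,:2]-[502,-246],axis=-1)
    m=(r<60)&(P[...,2]>105)&(P[...,2]<200);q=P[m];print(n,cv2.minAreaRect(q[:,:2].astype(np.float32)),np.percentile(q[:,2],98))
    m=(r<65)&(P[...,2]>91)&(P[...,2]<99);q=P[m];A=np.c_[2*q[:,:2],np.ones(len(q))];x=np.linalg.lstsq(A,(q[:,:2]**2).sum(1),rcond=None)[0];print("rim",x[:2],"z plane",np.linalg.lstsq(np.c_[q[:,:2]-x[:2],np.ones(len(q))],q[:,2],rcond=None)[0])
E
python3 st.py
```

```text
z25-60 243
[[548.0, -237.0, 54.0], [548.0, -240.0, 52.0], [548.0, -242.0, 49.0], [549.0, -245.0, 46.0], [549.0, -248.0, 45.0], [549.0, -249.0, 48.0], [549.0, -251.0, 47.0], [549.0, -253.0, 48.0], [548.0, -254.0, 51.0], [548.0, -255.0, 52.0], [548.0, -256.0, 57.0], [547.0, -257.0, 60.0], [548.0, -238.0, 37.0], [548.0, -241.0, 34.0], [549.0, -243.0, 32.0], [549.0, -246.0, 29.0], [549.0, -247.0, 31.0], [549.0, -251.0, 27.0], [549.0, -252.0, 30.0], [549.0, -254.0, 31.0], [548.0, -255.0, 34.0], [548.0, -256.0, 35.0], [548.0, -258.0, 38.0], [548.0, -259.0, 40.0], [547.0, -259.0, 46.0], [546.0, -259.0, 52.0], [546.0, -261.0, 53.0], [546.0, -262.0, 55.0], [545.0, -263.0, 60.0], [546.0, -266.0, 58.0], [547.0, -260.0, 28.0], [547.0, -261.0, 31.0], [546.0, -262.0, 35.0], [545.0, -262.0, 43.0], [545.0, -263.0, 45.0], [545.0, -266.0, 45.0], [544.0, -265.0, 51.0], [544.0, -266.0, 55.0], [544.0, -267.0, 58.0], [543.0, -270.0, 28.0]]
top9 ((503.3419189453125, -246.39085388183594), (26.354515075683594, 60.00945281982422), 1.8952887058258057) 161.24498906861686
rim [ 502.57219923 -247.50278   ] z plane [1.05710409e-03 4.30040298e-03 9.52503903e+01]
side9 ((502.4313049316406, -246.43795776367188), (27.200172424316406, 62.54582977294922), 1.8916099071502686) 158.84637876329396
rim [ 501.34197016 -246.38177671] z plane [ 4.78609110e-03 -3.25467190e-03  9.42806393e+01]
t 24.55 p [493.6   3.2 438.2] yaw_y 92.12 tilt [ 0.0038 -0.0019 -1.    ] F [-0.2 -0.2 -0.3] w 1.002017125801339 mm 85.17145569311381
```

Run:
```python
from h import *
s=load("top9");P,D,c=cloud(s);f=s["frame"].astype(int)
for v in range(214,221):
    print(v,[(u,f[v,u].tolist(),int(P[v,u,2])) for u in range(380,394,2)])
# nothing vial-like elsewhere on the bench: blue pixels in side view
s=load("side9");P,D,c=cloud(s);h=cv2.cvtColor(s["frame"],cv2.COLOR_RGB2HSV)
m=((h[...,0]>105)&(h[...,0]<130)&(h[...,1]>120)&(np.linalg.norm(P[...,:2],axis=-1)<750)&(P[...,2]>-5)&(P[...,2]<200));print("blue in reach",m.sum(),P[m][:5])
```

```text
214 [(380, [40, 23, 16], 128), (382, [67, 35, 20], 141), (384, [92, 46, 25], 144), (386, [51, 49, 45], 151), (388, [67, 67, 63], 157), (390, [44, 39, 32], 20), (392, [34, 28, 19], 33)]
215 [(380, [43, 24, 13], 126), (382, [66, 34, 19], 137), (384, [89, 44, 22], 147), (386, [48, 41, 40], 151), (388, [55, 55, 52], 6), (390, [39, 33, 25], 19), (392, [36, 30, 21], 34)]
216 [(380, [45, 27, 20], 127), (382, [60, 35, 24], 138), (384, [75, 40, 32], 146), (386, [41, 39, 42], 43), (388, [43, 42, 37], 5), (390, [38, 31, 24], 19), (392, [34, 26, 19], 30)]
217 [(380, [42, 29, 25], 126), (382, [43, 29, 28], 125), (384, [57, 41, 47], 44), (386, [39, 38, 40], 5), (388, [42, 40, 37], 8), (390, [35, 28, 22], 20), (392, [34, 27, 21], 33)]
218 [(380, [43, 39, 36], 22), (382, [38, 36, 36], 8), (384, [44, 45, 49], 7), (386, [42, 43, 43], 5), (388, [42, 41, 38], 6), (390, [38, 34, 29], 21), (392, [37, 34, 29], 27)]
219 [(380, [47, 46, 43], 1), (382, [44, 46, 44], 6), (384, [45, 45, 45], 2), (386, [44, 47, 42], 4), (388, [46, 47, 43], 3), (390, [41, 41, 37], 6), (392, [43, 43, 39], 3)]
220 [(380, [46, 47, 44], 4), (382, [45, 45, 42], 5), (384, [47, 49, 46], 8), (386, [47, 48, 46], 5), (388, [45, 45, 41], 6), (390, [45, 46, 42], 4), (392, [46, 48, 44], 5)]
blue in reach 0 []
```

The bluish pixels lie at z ≈ 43–44 mm, which fits a cap top at 42 mm: the vial is standing on the beaker floor. Handing in.

```bash
python3 -c "
from workcell import env;print(env.job_done())"
```

```text
the job is handed in; nothing more can be done
None
```

The job is done and handed in at about 24.6 s; no verdict was reported. I took the tongs from the holder, squeezed them shut on the blue-capped vial in its pocket (28 N) and lifted it out. I carried it to the beaker and lowered it until the vial touched the bottom. Only then did I open the tongs, set their tips on the beaker floor and draw the gripper away. The gripper never touched the vial.

**Last checks**
- **Tongs:** both cameras show them upright in the beaker, tips down, with their top at about 159–161 mm.
- **Beaker:** it is upright, and its rim is within about 1.5 mm of where it started.
- **Block:** the blue pocket is empty.
- **Robot:** the arm is clear, and no force reading I took was above about 8 N.

**Less certain:** the tongs hide the vial almost completely. I saw only two cap-coloured pixels, at z ≈ 43–44 mm, where a vial standing on the beaker floor would have its cap at 42 mm. The height at which it touched down matched the prediction, and no blue shows elsewhere within reach.

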